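# Draw the filter cassette from the bench fume extractor

### The job

The filter of the bench fume extractor is due for a check. Lift the blue pre-filter cover off the grey housing by its black rib and stand it upright on a free spot of the desk, well beside the housing, without dropping it or knocking the other things about. Then pinch the two orange side catches of the white filter cassette together, draw the cassette straight up out of the housing and finish still holding it upright by the pinched catches, at least 6 cm clear above the housing's top.

Things in the scene. Friction and masses are not known exactly. Their poses are not given: they have to be found in the camera images.
- housing: Grey filter housing fixed to the desk, 100 (its x) x 112 (its y) x 30 mm high, flat top deck at 30 mm, with a well in the middle (72 x 51 mm at the mouth, floor 4 mm above the desk). A black hose stub, 26 mm across, sticks out 14 mm at its +x end. Origin: centre of its underside, on the desk.
- cassette: White cassette, loose, 0.11 to 0.19 kg, seated upright in the well, axes along the housing's (within 0.02 rad), play about 2 mm. Web 68 (x) x 24 (y) x 62 mm high, end blocks (46 mm in y) up to 26 mm. An orange catch on each y side. Seated, its underside is 4 mm above the desk. Origin: centre of underside. Catches out: locked. Both pressed over 5 mm: lifts freely, clear of the well after 26 mm.
- catch_l (a joint): Orange press pad on the cassette's +y side: slides straight towards the web. 0 = out (locked), 0.007 m = pressed fully in (stop). A spring pushes it back out: 3.6 N at 0, 7.8 N at 7 mm. A grip of 25 to 60 N presses both catches home and carries the cassette.
- catch_r (a joint): The same on the cassette's -y side: 0 = out (locked), 0.007 m = fully pressed in.
- catch_l_pad (a point): Centre of the outer face of the +y press pad (26 mm wide in x, 38 mm high: from 34 to 72 mm above the desk when seated), 28 mm from the cassette's middle when out: 56 mm over both pads, 42 mm when both are pressed home. When seated 53 mm above the desk, 23 mm above the deck.
- catch_r_pad (a point): Centre of the outer face of the -y press pad, likewise.
- cover: Blue louvred cover, loose, 0.09 to 0.15 kg: an upside-down box 82 (x) x 72 (y) x 51 mm high, open below, black rib on the roof. It stands on the housing deck over cassette and catches, axes along the housing's (within 0.03 rad). Origin: centre of its lower rim (30 mm above the desk at the start, 0 when it stands on the desk). It must rise 45 mm to clear the catches.
- cover_rib (a point): Grip point in the black rib on the cover's roof, 66 mm above the cover's lower rim. The rib is 12 mm wide (y), 46 mm long (x), and stands 25 mm above the roof (51 to 76 mm above the rim).
- jar_flux: Bystander: jar with white lid, 52 mm across, 56 mm high, stands on the desk ahead of and to the right of the housing. Leave it alone. Origin: centre of its underside.
- jar_oil: Bystander: jar with green lid, 36 mm across, 48 mm high, on the 2 mm dark bench mat left of the housing. Leave it alone. Origin: centre of its underside.
- eraser: Bystander: blue and white eraser, 19 x 42 x 13 mm, on the desk ahead and to the right. Leave it alone. Origin: centre of its underside.
- wood_block: Bystander: small wooden block, 32 x 50 x 24 mm, on the desk ahead and to the right. Leave it alone. Origin: centre of its underside. (The desk right of the housing and nearer than these things, about x 0.42 to 0.56 and y -0.12 to -0.28, is free.)

How it is judged:
By the outcome, as a careful person would: the job done as asked, in the order asked, and still so for the second after the job is handed in, while the arm keeps its last pose, push and grip.
It also fails if it takes over 51 s, if anything falls off the work surface, if the arm or the gripper's body presses on something with over 40 N, if the wrist force passes 120 N, or if a joint passes its speed limit or range.

### The arm

A 6-joint arm with a two-finger parallel gripper is mounted at the origin on a cart in front of the work surface, level with it; the furniture and walls round the work are solid. World frame = base frame: x ahead of the robot, y to its left, z up, the work surface at z = 0. Lengths are in m, angles in rad, forces in N, time in s.
With the tool pointing down it reaches from about 0.375 to 0.975 m from the base axis. Payload 3.8 kg.
Tool frame: the origin (TCP) lies on the centre line of the jaws, within the pads' length; the fingertips stand 25 mm ahead of it and the grasp point (between the pads) lies 6 mm ahead of it; y points along the fingers, z is the direction in which the jaws open and shut, and the axes are right-handed (so a half turn about y gives the same grasp; the last joint's range is limited). The gripper opens to 85 mm and grips with 20 to 120 N. Pads are 22 mm wide; open, the fingers measure 114 mm over their backs; the gripper's body (76 mm by 85 mm) begins 54 mm behind the grasp point. The pads swing forward as they close: fully open they stand 13 mm farther back than shut.
Start: joints at [1.204, 0.264, 1.604, -0, 1.274, -0.037], TCP at [0.219, 0.639, 0.256] pointing down, gripper open.
Joint ranges: [-2.63, 2.63], [-0.94, 2.18], [0.31, 2.57], [-1.31, 4.45], [0, 2.66], [-2.55, 2.55]. Speed limits (rad/s): [2.57, 2.57, 3.14, 3.14, 3.14, 3.14].

### API

Orientations are given as a rotation vector (axis times angle).
In Python, from workcell import bot gives the robot as it stands.
- The arm moves only by the shell command python3 -m jog 'ROWS' [FORCE]. ROWS is JSON, a list of rows, each a list of 5 numbers: the shift along the world's x, y, z in mm, then the turn about the world's z in degrees, then the finger opening in mm, from 0 to 85.4. A call has exactly 10 rows; each row is the pose to reach, as a shift and turn from the pose commanded when the call began; what a row does not reach only later rows make up. A row lasts 1/8 s, in which the tool goes at most 62.5 mm and 10.7 degrees, less where a joint would pass 70% of its speed; a pose out of reach is approached as far as the arm can. A call with a gripper value outside its range is refused whole. The fingers move at their own pace and stop on an object; FORCE is the grip in N (left out, the last holds). Time passes only in rows, so rows that repeat a pose let the fingers close, or fill a call up. It gives the time, the measured TCP pose, the force and the opening at its end, in the units of the state.
- bot.read_state(): the state, without advancing time (a new reading comes with each control period).
- bot.read_camera(name): name is "scene" or "top" or "wrist"; returns a dict with "pixels" (420x560x3 uint8, red, green, blue), "fx", "fy", "cx", "cy" (pixels), "R" (3x3) and "t" (3): a world point X has camera coordinates R X + t. Camera axes: x right, y down, z forward; pixel columns grow to the right and rows downward; lengths in m; the calibration is good to about 2 mm. A picture is of the moment at which its call begins. There is no depth.
- bot.finish_job(): hands the job in, once; it reports no verdict.
The state is a dict: "time": time; "q": joint angles; "joint_vel": joint speeds; "joint_torque": joint torques, N m; "tool_pos": TCP position; "tcp_rot": TCP orientation; "wrist_force": force on the tool from outside, world axes, zero at the start; "torque": the same for the moment, N m; "width": opening from 0.0 (shut) to 1.0 (fully open).
Only numpy, scipy, OpenCV 4.12 (cv2) and the standard library are available. Lean on these libraries where they do the work, as an engineer would, in place of code of your own. Each camera call takes 0.05 s, during which the arm holds its last target.

## Working session

There is one attempt and no reset: what is moved stays moved. The work goes in short steps, Python scripts to look and compute and a shell command to move; the robot and the scene stay as the last step left them, time stands still between calls to the robot, and variables do not carry over. Pictures are saved under pics/ and viewed, and the job is handed in when it is done.

```bash
ls; mkdir -p pics
python3 - <<'E'
from workcell import bot
import cv2,numpy as np
s=bot.read_state();print(s)
for n in("scene","top","wrist"):
    c=bot.read_camera(n);cv2.imwrite(f"pics/{n}0.png",c["pixels"][:,:,::-1])
    print(n,c["fx"],c["cx"],c["cy"],np.round(-np.array(c["R"]).T@c["t"],3),np.round(c["R"],3).tolist())
E
```

```text
pics
{'time': 0.0, 'q': array([ 1.20410160e+00,  2.64762526e-01,  1.60535587e+00,  8.26177594e-07,
        1.27373113e+00, -3.68613679e-02]), 'joint_vel': array([-0.00100212, -0.00050038,  0.00036533,  0.00122716, -0.00058898,
       -0.00156792]), 'joint_torque': array([ 7.35998274e-04, -5.15127325e+01, -3.67305636e+01,  1.49869629e-05,
        1.33189978e-02, -1.64671770e-07]), 'tool_pos': array([0.21835686, 0.63799129, 0.25496546]), 'tcp_rot': array([-1.55746919,  0.25927416, -0.2585596 ]), 'wrist_force': array([ 0.22586317,  0.41428077, -0.03019177]), 'torque': array([-0.0004262 , -0.02476338, -0.00265382]), 'width': 1.0002255689624997}
scene 545.1875239978376 272.3075792027759 207.88223739689496 [-0.241 -0.411  0.901] [[0.456, -0.89, -0.017], [-0.59, -0.288, -0.754], [0.666, 0.354, -0.656]]
top 417.2398470358385 275.2438173771161 213.60131303864125 [0.464 0.054 1.096] [[-0.007, -1.0, 0.009], [-0.997, 0.006, -0.075], [0.075, -0.009, -0.997]]
wrist 307.52832502623806 280.50857307302437 206.5413950795082 [0.152 0.661 0.372] [[0.323, 0.946, -0.002], [0.91, -0.31, 0.274], [0.259, -0.09, -0.962]]
```

View pics/scene0.png

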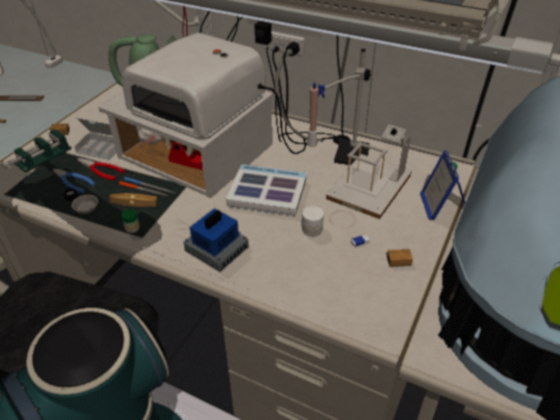

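View pics/top0.png

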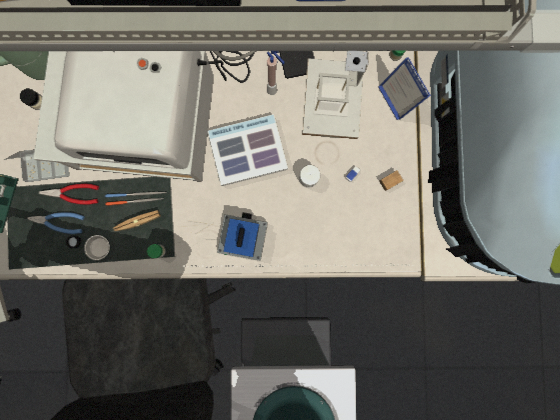

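View pics/wrist0.png

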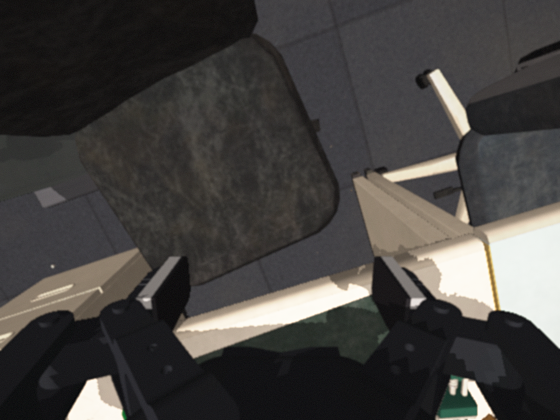

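The scene shows the blue cover on the grey housing at scene pixel (214,235) and top pixel (241,237). The rib is black, and the jars, eraser and block lie to the upper right of it. Next I'll zoom in and measure.

```bash
python3 - <<'E'
import cv2,numpy as np
a=cv2.imread("pics/top0.png")[195:275,195:295];b=cv2.imread("pics/scene0.png")[190:280,165:265]
a=cv2.resize(a,(400,320),interpolation=cv2.INTER_CUBIC);b=cv2.resize(b,(400,360),interpolation=cv2.INTER_CUBIC)
a=np.vstack([a,np.zeros((40,400,3),np.uint8)])
cv2.imwrite("pics/z0.png",np.hstack([a,b]))
E
cat > h.py <<'E'
import cv2,numpy as np
from workcell import bot
def cam(n):
    c=bot.read_camera(n);c["img"]=c["pixels"][:,:,::-1].copy();c["R"]=np.array(c["R"]);c["t"]=np.array(c["t"]);return c
def ray(c,p):
    d=c["R"].T@np.array([(p[0]-c["cx"])/c["fx"],(p[1]-c["cy"])/c["fy"],1.]);return -c["R"].T@c["t"],d/np.linalg.norm(d)
def onz(c,p,z):
    o,d=ray(c,p);return o+d*(z-o[2])/d[2]
def tri(c1,p1,c2,p2):
    o1,d1=ray(c1,p1);o2,d2=ray(c2,p2)
    s=np.linalg.lstsq(np.c_[d1,-d2],o2-o1,rcond=None)[0];a=o1+s[0]*d1;b=o2+s[1]*d2
    return (a+b)/2,np.linalg.norm(a-b)
def proj(c,X):
    v=c["R"]@np.array(X)+c["t"];return np.array([c["fx"]*v[0]/v[2]+c["cx"],c["fy"]*v[1]/v[2]+c["cy"]])
def big(m,roi=None):
    m=m.astype(np.uint8)
    if roi:
        k=np.zeros_like(m);x0,y0,x1,y1=roi;k[y0:y1,x0:x1]=1;m=m*k
    cs,_=cv2.findContours(m,cv2.RETR_EXTERNAL,cv2.CHAIN_APPROX_NONE);return max(cs,key=cv2.contourArea)
E
```

```text
(no output)
```

View pics/z0.png

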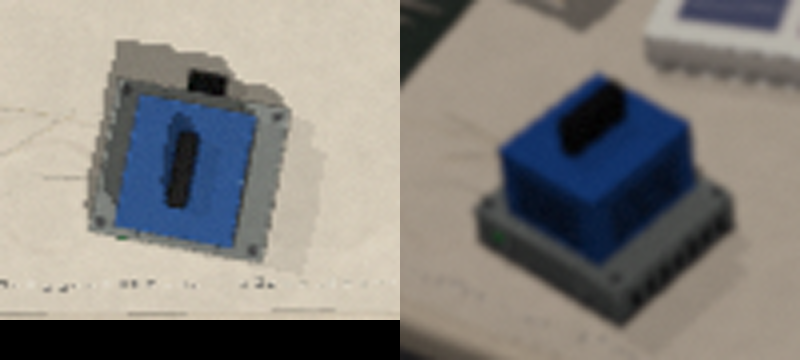

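```bash
python3 - <<'E'
from h import *
T=cam("top");S=cam("scene")
res={}
for n,c,roi in(("T",T,(233,222,252,250)),("S",S,(200,205,225,232))):
    im=c["img"].astype(int);mx=im.max(2)
    m=(mx<55)
    k=big(m,roi);r=cv2.minAreaRect(k);b=cv2.boxPoints(r)
    print(n,"rib",cv2.contourArea(k),r,b.round(1).tolist());res[n]=b
    bl=(im[:,:,0]>70)&(im[:,:,0]>1.6*im[:,:,2])
    roi2=(215,205,275,262) if n=="T" else (180,195,250,260)
    k=big(bl,roi2);r=cv2.minAreaRect(k);print(n,"blue",r,cv2.boxPoints(r).round(1).tolist())
    if n=="T":
        P=np.array([onz(c,p,.081)[:2] for p in cv2.boxPoints(r)]);print("roof",P.round(4).tolist(),P.mean(0),np.linalg.norm(np.diff(P,axis=0),axis=1))
P=np.array([onz(T,p,.106)[:2] for p in res["T"]]);print("ribtop",P.round(4).tolist(),P.mean(0))
for i in range(4):
  e=P[(i+1)%4]-P[i];print(np.linalg.norm(e),np.degrees(np.arctan2(e[1],e[0])))
# triangulate rib top ends
# scene crop x4: rib top face far end (615,85) near end (570,120)->
for pt,ps in (((239+0.,0),(0,0)),):pass
E
python3 - <<'E'
import sys;sys.path.insert(0,'.')
from h import *
a=cv2.imread("pics/top0.png")[215:255,222:262];b=cv2.imread("pics/scene0.png")[203:243,195:235]
f=lambda x:cv2.convertScaleAbs(cv2.resize(x,(400,400),interpolation=cv2.INTER_NEAREST),alpha=2)
cv2.imwrite("pics/z1.png",np.hstack([f(a),f(b)]))
E
```

```text
T rib 72.0 ((240.09617614746094, 237.0192413330078), (4.902902603149414, 18.827146530151367), 11.309932708740234) [[235.8000030517578, 245.8000030517578], [239.5, 227.3000030517578], [244.3000030517578, 228.3000030517578], [240.6999969482422, 246.6999969482422]]
T blue ((240.7311248779297, 237.1982879638672), (30.064504623413086, 33.803680419921875), 10.885526657104492) [[222.8000030517578, 251.0], [229.1999969482422, 217.8000030517578], [258.70001220703125, 223.39999389648438], [252.3000030517578, 256.6000061035156]]
roof [[0.4512, 0.1722], [0.5316, 0.1568], [0.5173, 0.085], [0.437, 0.1008]] [0.48429814 0.12871014] [0.08185376 0.07321904 0.0818181 ]
S rib 166.0 ((212.5800018310547, 219.4400177001953), (10.200000762939453, 20.799999237060547), 53.13010025024414) [[201.1999969482422, 221.60000610351562], [217.8000030517578, 209.10000610351562], [224.0, 217.3000030517578], [207.3000030517578, 229.8000030517578]]
S blue ((213.1214599609375, 224.6545867919922), (25.21834945678711, 40.495391845703125), 51.8427734375) [[189.39999389648438, 227.1999969482422], [221.3000030517578, 202.1999969482422], [236.8000030517578, 222.10000610351562], [205.0, 247.10000610351562]]
ribtop [[0.4635, 0.1384], [0.5071, 0.1297], [0.5048, 0.1183], [0.4612, 0.1271]] [0.48415934 0.12837875]
0.04445688210523128 -11.347474970165829
0.011631306375008643 -101.69268264442172
0.044453429213878716 168.60159242582694
0.011591770134588047 78.32329399381598
```

View pics/z1.png

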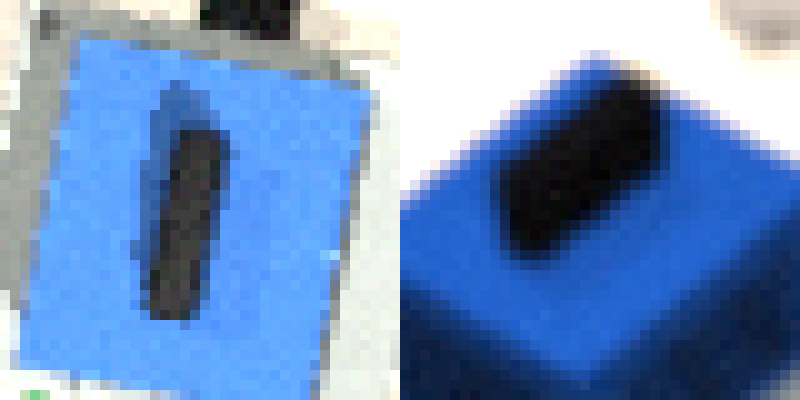

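The cover centre is about (0.484, 0.1285), yaw −11°. Roof size at z = 0.081 comes out at 82×73 mm, which matches. In the zoom, the scene roof corners are at about (215,208.5) far and (213,241) near. Next I'll triangulate the heights.

Run:
```python
from h import *
T=cam("top");S=cam("scene")
for n,a,b in(("far corner",(229.7,218.5),(215,208.5)),("near corner",(252,256),(213,240.5)),("rib far top",(242.3,228.3),(218.5,210.7)),("rib near top",(238.5,246),(206,220))):
    X,g=tri(T,a,S,b);print(n,X.round(4),round(g,4))
s=bot.read_state();from scipy.spatial.transform import Rotation as Ro
M=Ro.from_rotvec(s["tcp_rot"]).as_matrix();print(M.round(3))
print("yaw z axis deg",np.degrees(np.arctan2(M[1,2],M[0,2])))
# bystanders on desk
for n,p in(("flux",(310,176)),("eraser",(351,173)),("block",(391,180)),("oil",(155,251))):print(n,onz(T,p,.03).round(3))
```

```text
far corner [0.5317 0.1531 0.0782] 0.0064
near corner [0.4397 0.0999 0.0795] 0.0041
rib far top [0.5053 0.1225 0.1044] 0.0019
rib near top [0.4642 0.1303 0.107 ] 0.0044
[[ 0.946 -0.     0.324]
 [-0.324 -0.     0.946]
 [-0.    -1.    -0.001]]
yaw z axis deg 71.10349020673186
flux [ 0.642 -0.046  0.03 ]
eraser [ 0.649 -0.152  0.03 ]
block [ 0.63  -0.256  0.03 ]
oil [0.452 0.35  0.03 ]
```

Triangulated heights are roof about 0.079 and rib top about 0.106, consistent with the text. Moving above the rib, with the jaws turned +8°.

```bash
python3 -m jog '[[20,-40,0,1,60],[47,-90,0,2,60],[74,-141,0,3,60],[101,-192,0,4,60],[128,-243,0,5,60],[155,-294,0,6,60],[182,-345,0,7,60],[209,-396,0,8,60],[236,-447,0,8,60],[254,-482,0,8,60]]' 40
python3 -m jog '[[8,-18,0,0,60],[12,-27,-5,0,60],[12,-27,-15,0,60],[12,-27,-30,0,60],[12,-27,-45,0,60],[12,-27,-60,0,60],[12,-27,-70,0,60],[12,-27,-75,0,60],[12,-27,-75,0,60],[12,-27,-75,0,60]]'
python3 - <<'E'
from h import *
s=bot.read_state();print(s["tool_pos"],s["width"],s["wrist_force"])
from scipy.spatial.transform import Rotation as Ro
M=Ro.from_rotvec(s["tcp_rot"]).as_matrix();print("yaw",np.degrees(np.arctan2(M[1,2],M[0,2])))
c=cam("wrist");cv2.imwrite("pics/w1.png",c["img"])
for X in [(.5,.1252,.106),(.4605,.133,.106)]:print(proj(c,X))
E
```

```text
time: 1.6
tool_pos: [0.4735, 0.1544, 0.2566]
tcp_rot: [-1.566, 0.15, -0.151]
wrist_force: [0.2, 0.8, -0.6]
width: 0.704
time: 2.85
tool_pos: [0.4851, 0.1297, 0.1819]
tcp_rot: [-1.565, 0.149, -0.15]
wrist_force: [0.8, 0.1, 0.6]
width: 0.7
[0.48509478 0.129707   0.18188783] 0.70014335459696 [0.81162937 0.09353628 0.59962858]
yaw 79.0983175035683
[278.19168213 249.66536739]
[278.3956987  191.93518406]
```

View pics/w1.png

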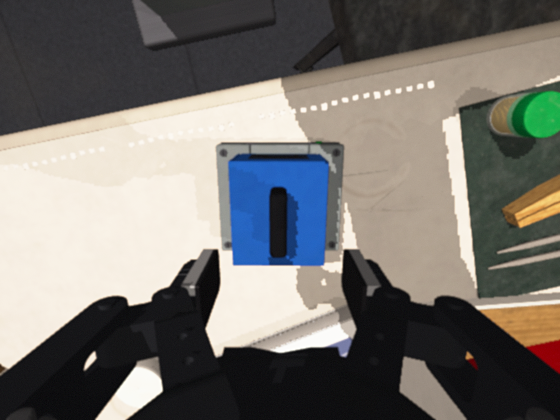

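The wrist view shows the rib vertical at column 278, rows 188–257, centred between the jaws and as predicted. Descending and closing.

```bash
python3 -m jog '[[-1,-1,-20,0,40],[-1,-1,-40,0,35],[-1,-1,-55,0,30],[-1,-1,-64,0,30],[-1,-1,-69,0,30],[-1,-1,-69,0,30],[-1,-1,-69,0,0],[-1,-1,-69,0,0],[-1,-1,-69,0,0],[-1,-1,-69,0,0]]' 40
python3 - <<'E'
from h import *
c=cam("wrist");cv2.imwrite("pics/w2.png",c["img"]);c=cam("scene");cv2.imwrite("pics/s2.png",cv2.resize(c["img"][130:300,130:300],(600,600)))
E
```

```text
time: 4.15
tool_pos: [0.4841, 0.1286, 0.1128]
tcp_rot: [-1.565, 0.148, -0.15]
wrist_force: [0.1, -1.4, 2.4]
width: 0.128
```

View pics/w2.png

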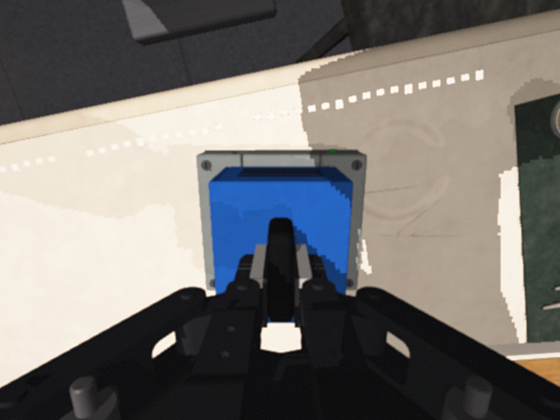

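View pics/s2.png

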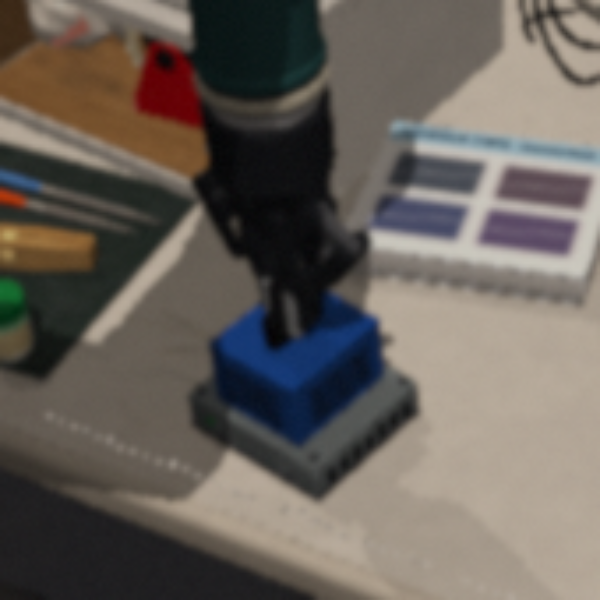

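The rib is held: opening is about 11 mm, centred in the wrist view at (280,260). Lifting straight up 70 mm.

```bash
python3 -m jog '[[0,0,0,0,0],[0,0,5,0,0],[0,0,12,0,0],[0,0,22,0,0],[0,0,33,0,0],[0,0,44,0,0],[0,0,55,0,0],[0,0,66,0,0],[0,0,75,0,0],[0,0,80,0,0]]' 50
python3 - <<'E'
from h import *
c=cam("scene");cv2.imwrite("pics/s3.png",cv2.resize(c["img"][130:300,130:300],(600,600)))
E
```

```text
time: 5.5
tool_pos: [0.4839, 0.1287, 0.1931]
tcp_rot: [-1.565, 0.149, -0.15]
wrist_force: [0.8, 0.1, -1.1]
width: 0.126
```

View pics/s3.png

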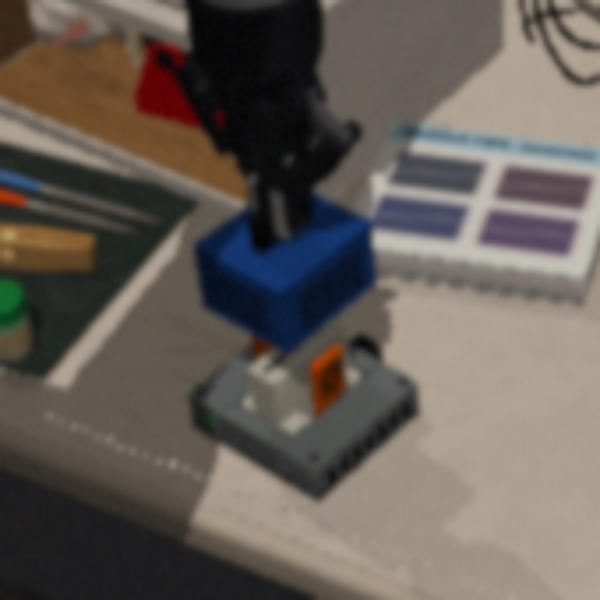

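The cover is lifted level and clear, and the cassette and orange catches are exposed below at zoom (290,385). Carrying it right.

```bash
python3 -m jog '[[0,-10,5,0,0],[0,-35,5,0,0],[1,-70,5,0,0],[2,-110,5,0,0],[3,-150,5,0,0],[4,-190,5,0,0],[5,-230,5,0,0],[6,-270,5,0,0],[6,-303,5,0,0],[6,-325,5,0,0]]'
python3 -m jog '[[0,-3,-10,0,0],[0,-3,-28,0,0],[0,-3,-48,0,0],[0,-3,-68,0,0],[0,-3,-84,0,0],[0,-3,-95,0,0],[0,-3,-102,0,0],[0,-3,-107,0,0],[0,-3,-110,0,0],[0,-3,-112,0,0]]'
python3 - <<'E'
from h import *
c=cam("scene");cv2.imwrite("pics/s4.png",cv2.resize(c["img"][180:330,250:430],(720,600)))
print(bot.read_state()["tool_pos"],bot.read_state()["wrist_force"])
E
```

```text
time: 6.8
tool_pos: [0.4888, -0.1984, 0.197]
tcp_rot: [-1.566, 0.151, -0.15]
wrist_force: [-0.6, 0.3, -2.2]
width: 0.127
time: 8.05
tool_pos: [0.4899, -0.1996, 0.0855]
tcp_rot: [-1.566, 0.149, -0.15]
wrist_force: [-0.0, -0.2, -1.2]
width: 0.123
[ 0.48973483 -0.19950932  0.08532475] [-0.22917654 -0.01225579 -1.50157862]
```

View pics/s4.png

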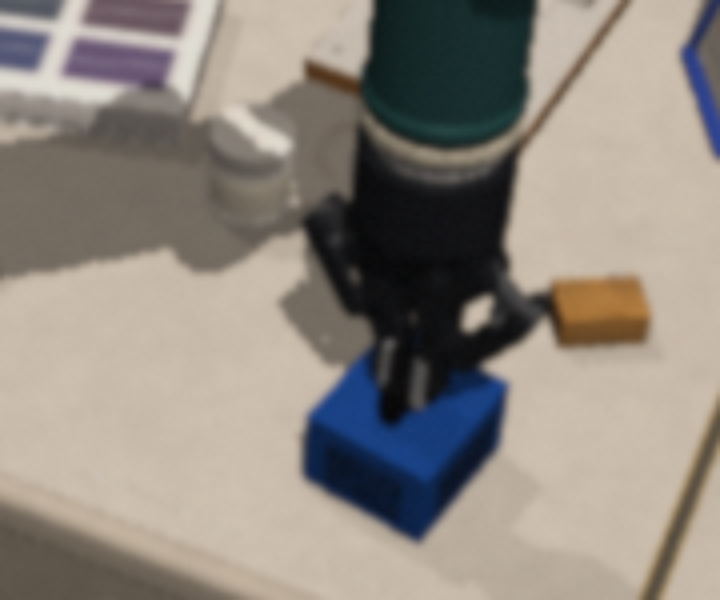

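The cover is just above the desk in a clear spot. Lowering the last 3 mm until contact.

```bash
python3 -m jog '[[0,0,-1,0,0],[0,0,-1.5,0,0],[0,0,-2,0,0],[0,0,-2.5,0,0],[0,0,-3,0,0],[0,0,-3,0,0],[0,0,-3,0,0],[0,0,-3,0,0],[0,0,-3,0,0],[0,0,-3,0,0]]'
```

```text
time: 9.35
tool_pos: [0.4897, -0.1996, 0.0828]
tcp_rot: [-1.566, 0.149, -0.149]
wrist_force: [-3.2, -0.9, 5.7]
width: 0.125
```

Contact at 5.7 N. Releasing and rising.

```bash
python3 -m jog '[[0,0,0,0,35],[0,0,0,0,35],[0,0,0,0,35],[0,0,1,0,35],[0,0,8,0,35],[0,0,25,0,35],[0,0,50,0,35],[0,0,80,0,60],[0,0,110,0,84],[0,0,135,0,84]]'
python3 -m jog '[[0,30,0,0,84],[-1,70,0,0,84],[-2,120,0,0,84],[-3,170,0,0,84],[-4,220,0,0,84],[-5,270,0,0,84],[-6,310,0,0,84],[-6,328,0,0,84],[-6,328,0,0,84],[-6,328,0,0,84]]'
python3 - <<'E'
from h import *
for n in("scene","top","wrist"):
    c=cam(n);cv2.imwrite(f"pics/{n}5.png",c["img"])
E
```

```text
time: 10.6
tool_pos: [0.4902, -0.1997, 0.2204]
tcp_rot: [-1.567, 0.147, -0.152]
wrist_force: [-0.2, -0.1, 0.0]
width: 0.981
time: 11.85
tool_pos: [0.4837, 0.1276, 0.2176]
tcp_rot: [-1.566, 0.149, -0.15]
wrist_force: [-0.3, 0.3, -0.5]
width: 0.982
```

View pics/wrist5.png

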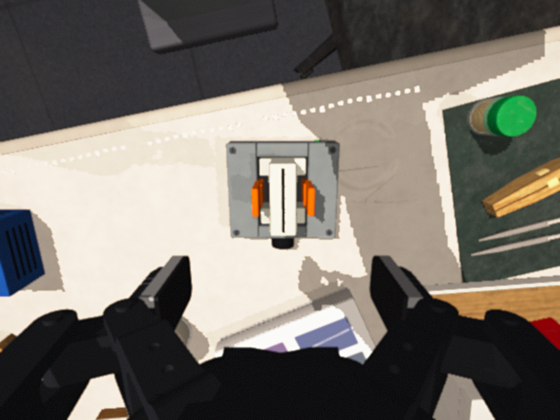

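View pics/scene5.png

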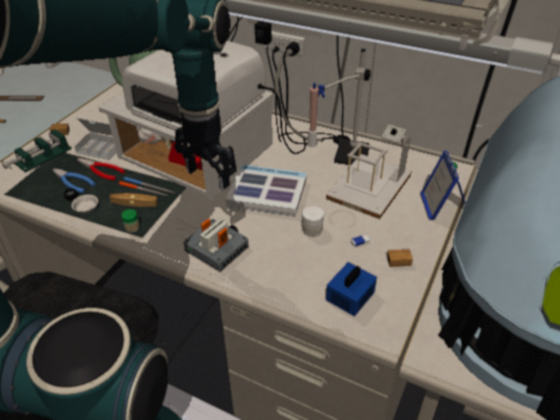

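View pics/top5.png

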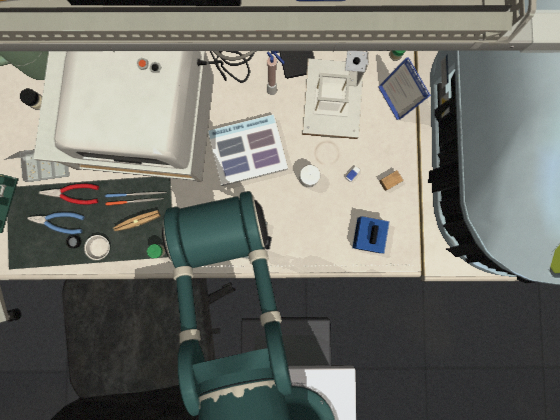

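The cover stands upright at scene (351,288), clear of everything. The wrist view shows the white web at column 283 and the catches at (258,198) and (309,198). Measuring these.

Run:
```python
from h import *
W=cam("wrist");S=cam("scene")
im=W["img"]
cv2.imwrite("pics/z6.png",np.hstack([cv2.resize(im[130:255,220:350],(416,400),interpolation=cv2.INTER_CUBIC),cv2.resize(S["img"][205:275,180:250],(384,400),interpolation=cv2.INTER_CUBIC)]))
for n,c,roi in(("W",W,(230,150,340,240)),("S",S,(180,205,250,275))):
    i=c["img"].astype(int);m=((i[:,:,2]>110)&(i[:,:,2]>1.8*i[:,:,0])&(i[:,:,1]<.7*i[:,:,2]))
    k=np.zeros_like(m);k[roi[1]:roi[3],roi[0]:roi[2]]=1
    cs,_=cv2.findContours((m&k).astype(np.uint8),cv2.RETR_EXTERNAL,cv2.CHAIN_APPROX_NONE)
    for q in cs:
        if cv2.contourArea(q)>8:print(n,cv2.contourArea(q),cv2.boundingRect(q),cv2.boxPoints(cv2.minAreaRect(q)).round(1).tolist())
print([proj(W,X).round(1) for X in((.484,.1285,.066),(.484,.1285,.072),(.484,.1285,.03))])
```

```text
W 350.5 (302, 179, 13, 38) [[302.0, 216.0], [302.0, 179.0], [314.0, 179.0], [314.0, 216.0]]
W 286.0 (251, 179, 12, 38) [[251.0, 179.0], [262.0, 179.0], [262.0, 216.0], [251.0, 216.0]]
S 29.0 (218, 228, 9, 9) [[216.0, 233.60000610351562], [224.5, 226.3000030517578], [227.0, 229.1999969482422], [218.39999389648438, 236.5]]
S 54.5 (201, 218, 9, 13) [[198.8000030517578, 224.39999389648438], [207.89999389648438, 217.60000610351562], [212.1999969482422, 223.3000030517578], [203.10000610351562, 230.1999969482422]]
[array([281.8, 199.8]), array([281.8, 201.5]), array([281.7, 190.8])]
```

View pics/z6.png

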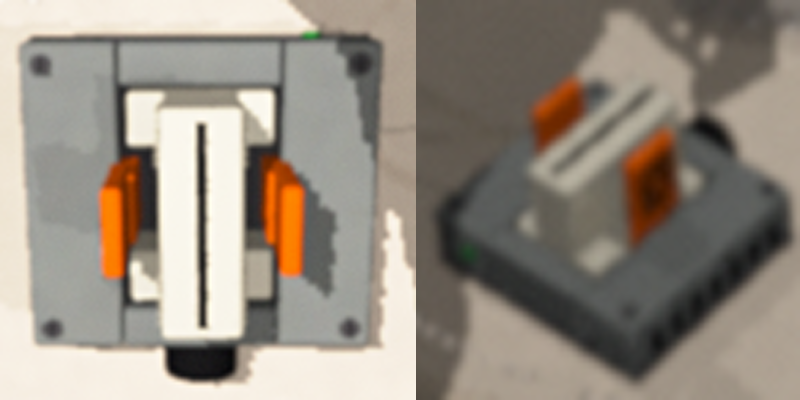

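Run:
```python
from h import *
W=cam("wrist");S=cam("scene")
L=[]
for n,a,b in(("r -x",(251.6,188.5),(218.1,231.6)),("r +x",(251.6,216.6),(226.7,227.8)),("l -x",(314.4,188.5),(201.2,222.5)),("l +x",(314.4,216.6),(209.5,218.6))):
    X,g=tri(W,a,S,b);print(n,X.round(4),round(g,4));L.append(onz(W,a,.072));print(L[-1].round(4))
L=np.array(L);print("centre",L.mean(0).round(4),"width",np.linalg.norm((L[:2].mean(0)-L[2:].mean(0))),"len",np.linalg.norm(L[1]-L[0]))
d=L[2:].mean(0)-L[:2].mean(0);print("yaw",np.degrees(np.arctan2(d[1],d[0])))
i=W["img"][150:235,263:304];print("web top cols at rows", [np.where((i[r].min(1)>150))[0][[0,-1]]+263 for r in(40,55,70)])
s=bot.read_state();print(s["tool_pos"])
```

```text
r -x [0.4679 0.1044 0.0787] 0.0046
[0.4674 0.1051 0.072 ]
r +x [0.4944 0.0982 0.0705] 0.0034
[0.4925 0.0995 0.072 ]
l -x [0.479  0.1566 0.0757] 0.0057
[0.4778 0.1589 0.072 ]
l +x [0.5076 0.1534 0.0652] 0.0053
[0.5032 0.1547 0.072 ]
centre [0.4852 0.1296 0.072 ] width 0.055498454716414194 len 0.02573412919129475
yaw 79.05073289429359
web top cols at rows [array([270, 295]), array([270, 295]), array([263, 302])]
[0.48365283 0.12797906 0.21719839]
```

The cassette centre is (0.4852, 0.1296), yaw 79°. Catch span is 55.5 mm and pad length 25.7 mm, both as stated. Triangulated top is about 0.072. Shift needed is (+1.5, +1.5).

```bash
python3 -m jog '[[1.5,1.5,-20,0,80],[1.5,1.5,-50,0,80],[1.5,1.5,-80,0,80],[1.5,1.5,-105,0,80],[1.5,1.5,-125,0,80],[1.5,1.5,-138,0,80],[1.5,1.5,-146,0,80],[1.5,1.5,-150,0,80],[1.5,1.5,-150,0,80],[1.5,1.5,-150,0,80]]' 40
python3 - <<'E'
from h import *
c=cam("wrist");cv2.imwrite("pics/w7.png",c["img"])
print(bot.read_state()["tool_pos"])
E
```

```text
time: 13.45
tool_pos: [0.4856, 0.1303, 0.0679]
tcp_rot: [-1.565, 0.148, -0.15]
wrist_force: [0.2, -0.7, 0.3]
width: 0.936
[0.48561683 0.13026451 0.06791738]
```

View pics/w7.png

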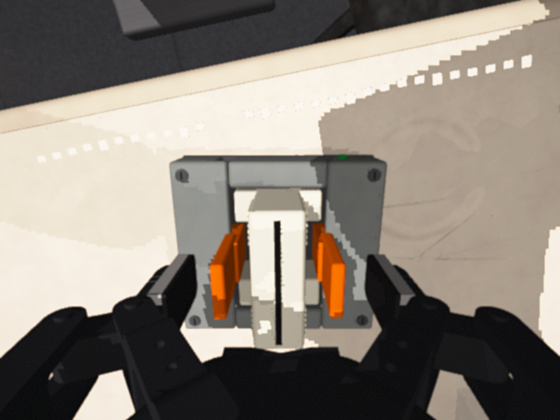

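The pads straddle the catches: the catch centre is at column 277.5 and the jaw centre at about 280, so the tool needs to move 1 mm to −y. Going down 6 mm, then closing.

```bash
python3 -m jog '[[0,-1,-3,0,80],[0,-1,-6,0,80],[0,-1,-6,0,65],[0,-1,-6,0,60],[0,-1,-6,0,50],[0,-1,-6,0,35],[0,-1,-6,0,35],[0,-1,-6,0,35],[0,-1,-6,0,35],[0,-1,-6,0,35]]' 42
python3 - <<'E'
from h import *
c=cam("wrist");cv2.imwrite("pics/w8.png",c["img"])
s=bot.read_state();print(s["tool_pos"],s["width"]*85.4)
E
```

```text
time: 14.75
tool_pos: [0.4858, 0.1291, 0.0633]
tcp_rot: [-1.566, 0.148, -0.15]
wrist_force: [-4.6, -2.6, 13.4]
width: 0.445
[0.48581433 0.12908666 0.06328721] 38.28930943977743
```

View pics/w8.png

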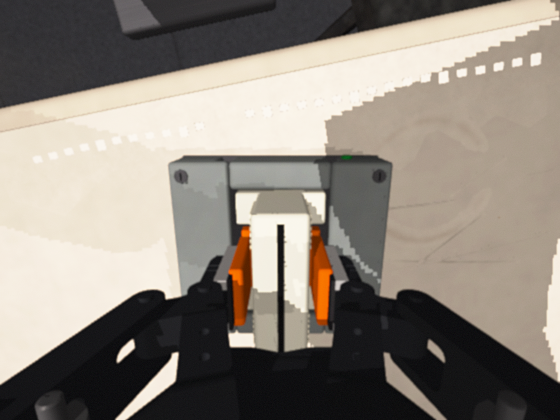

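Both catches are pressed in against the web, at columns 240 and 320. The 13 N up comes from the pads swinging forward as they close. Lifting straight up, gently at first.

```bash
python3 -m jog '[[0,0,1,0,35],[0,0,2,0,35],[0,0,3,0,35],[0,0,4,0,35],[0,0,6,0,35],[0,0,8,0,35],[0,0,10,0,35],[0,0,12,0,35],[0,0,14,0,35],[0,0,16,0,35]]' 45
python3 - <<'E'
from h import *
c=cam("wrist");cv2.imwrite("pics/w9.png",c["img"])
c=cam("scene");cv2.imwrite("pics/s9.png",cv2.resize(c["img"][130:300,130:300],(600,600)))
E
```

```text
time: 16.05
tool_pos: [0.4851, 0.1291, 0.0774]
tcp_rot: [-1.566, 0.149, -0.149]
wrist_force: [-0.0, -0.1, -1.6]
width: 0.439
```

View pics/w9.png

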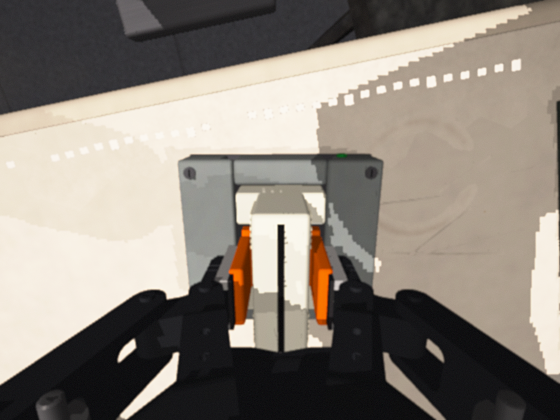

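View pics/s9.png

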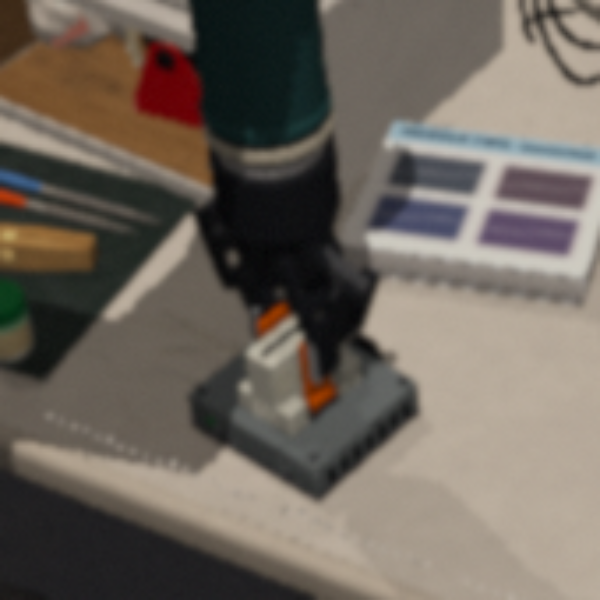

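The cassette rises with the gripper at about 1.6 N of weight, with no jam. Continuing up 115 mm.

```bash
python3 -m jog '[[0,0,4,0,35],[0,0,10,0,35],[0,0,18,0,35],[0,0,30,0,35],[0,0,45,0,35],[0,0,62,0,35],[0,0,80,0,35],[0,0,98,0,35],[0,0,110,0,35],[0,0,115,0,35]]'
python3 -m jog '[[0,0,0,0,35],[0,0,0,0,35],[0,0,0,0,35],[0,0,0,0,35],[0,0,0,0,35],[0,0,0,0,35],[0,0,0,0,35],[0,0,0,0,35],[0,0,0,0,35],[0,0,0,0,35]]'
python3 - <<'E'
from h import *
c=cam("wrist");cv2.imwrite("pics/w10.png",c["img"])
c=cam("scene");cv2.imwrite("pics/s10.png",c["img"]);cv2.imwrite("pics/s10z.png",cv2.resize(c["img"][130:300,130:300],(600,600)))
E
```

```text
time: 17.4
tool_pos: [0.4856, 0.1292, 0.1935]
tcp_rot: [-1.565, 0.148, -0.151]
wrist_force: [-0.2, -0.8, -1.9]
width: 0.438
time: 18.65
tool_pos: [0.4851, 0.1291, 0.1923]
tcp_rot: [-1.566, 0.149, -0.149]
wrist_force: [-0.9, -0.3, -1.7]
width: 0.439
```

View pics/w10.png

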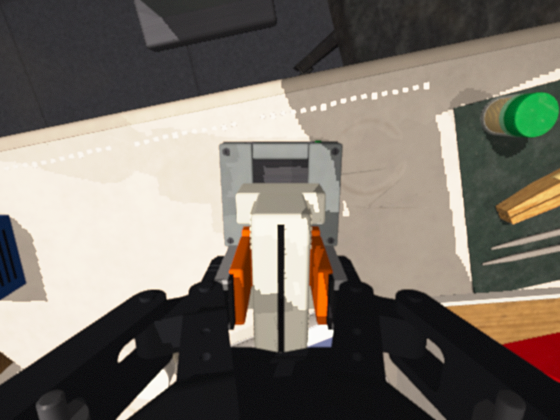

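View pics/s10.png

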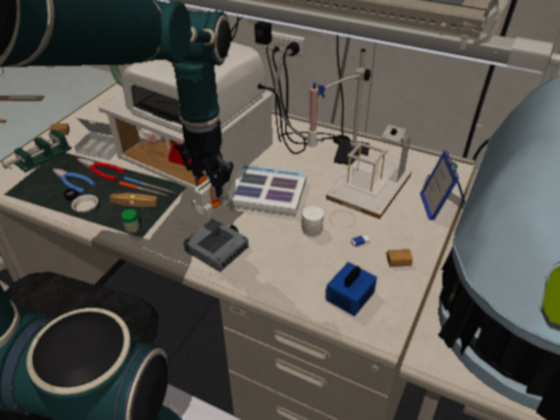

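View pics/s10z.png

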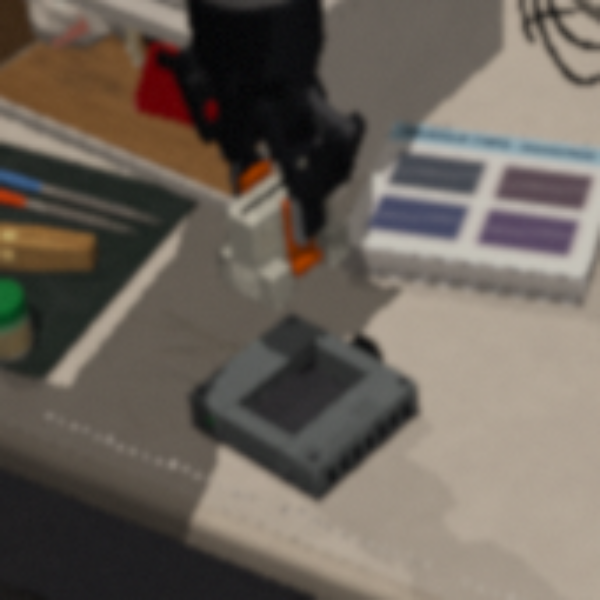

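The cassette hangs upright, unmoved in the grip (wrist view unchanged). Its underside is about 0.133 m up, roughly 10 cm above the deck. The cover still stands at (351,288) and the bystanders are unmoved.

```bash
python3 -c "
from workcell import bot
print(bot.finish_job())"
```

```text
the job is handed in; nothing more can be done
None
```

The job is done and handed in at about 19 s of the allowed 51 s.

- **Cover:** I lifted it by its rib and stood it upright at about (0.49, -0.20), well to the right of the housing. I released it only after touching the desk at about 6 N.
- **Cassette:** I pinched both catches and drew it straight up about 129 mm. It is held upright with the underside roughly 10 cm above the housing's top, going by the arm's travel. The grip is 45 N and the wrist reads about 1.7 N of weight. The wrist view showed no slip between the start of the lift and the end.
- **Bystanders:** in the final scene picture the other things look unmoved.

**Readings that disagreed:**
- The gripper opening read about 37.5 mm on the cassette where 42 mm was expected, and about 11 mm on the 12 mm rib. The pictures show the catches pressed in, so I put this down to the scale of the width reading.
- Heights of the catch tops by triangulation scattered between 65 and 79 mm around the stated 72 mm. The rays in those two views missed each other by 3 to 6 mm.
- Closing on the catches pushed up on the wrist with about 13 N. This was gone once the lift began.

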